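# Hang the drilling template and hold the sprung keeper over it

## Robot

A 7-joint arm with a two-finger parallel gripper is mounted at the origin on the work surface. World frame = base frame: x ahead of the robot, y to its left, z up, the work surface at z = 0. Lengths are in m, angles in rad, forces in N, time in s.
With the tool pointing down it reaches from about 0.425 to 0.925 m from the base axis. Payload 6.8 kg.
Tool frame: the origin (TCP) lies midway between the tips of the shut fingers; the grasp point (between the pads) lies 19 mm behind it; x points along the fingers, y is the direction in which the jaws open and shut, and the axes are right-handed (so a half turn about x gives the same grasp; the last joint's range is limited). The gripper opens to 85 mm and grips with 20 to 120 N. Pads are 22 mm wide; open, the fingers measure 114 mm over their backs; the gripper's body (76 mm by 85 mm) begins 54 mm behind the grasp point. The pads swing forward as they close: fully open they stand 13 mm farther back than shut.
Start: joints at [-1.255, 0.477, 0.022, 1.555, -0.011, 1.109, -0.083], TCP at [0.278, 0.615, 0.231] pointing down, gripper open.
Joint ranges: [-2.96, 2.96], [-0.34, 2.1], [-1.41, 1.46], [0.24, 2.44], [-1.37, 4.51], [0.17, 1.92], [-2.96, 2.96]. Speed limits (rad/s): [2.39, 2.39, 3.14, 3.14, 3.14, 3.14, 3.14].

## Interface

Orientations are given as a rotation vector (axis times angle).
In Python, from bench import r, viewer, nets gives the robot as it stands.
- The arm moves only by the shell command python3 -m pendant 'ROWS' [FORCE]. ROWS is JSON, one flat list of numbers, 5 for each row, row after row: the finger opening in mm, from 0 to 85.4, then the shift along the tool's x, y, z in mm, then the turn about the tool's x in rad. A call has 1 to 20 rows; each row shifts and turns the commanded pose from where the row before left it, along the tool's axes as they then stand; what a row does not reach is not made up. A row lasts 1/8 s, in which the tool goes at most 62.5 mm and 10.7 degrees, less where a joint would pass 70% of its speed; a pose out of reach is approached as far as the arm can. A call with a gripper value outside its range is refused whole. The fingers move at their own pace and stop on an object; FORCE is the grip in N (left out, the last holds). Time passes only in rows, so rows that do not move let the fingers close. It gives the time, the measured TCP pose, the force and the opening at its end, in the units of the state.
- r.get_obs(): the state, without advancing time (a new reading comes with each control period).
- viewer.grab_frame(name): name is "side" or "top"; returns (picture, depth): 480x640x3 uint8, red, green, blue; 480x640 float32, m along the optical axis (not along the pixel's ray), 0 where there is no reading.
- viewer.calibration(name): a dict with "mtx" (3x3 intrinsics, pixels), "world_to_cam" (4x4, takes a point from world to camera coordinates). Camera axes: x right, y up, looking along -z (the intrinsics and any distortion apply to the point x, -y, -z); pixel columns grow to the right and rows downward; lengths in m; the calibration is good to about 2 mm. A picture is of the moment at which its call begins. calibration takes no time and is no camera call.
- r.hand_in(): hands the job in, once; it reports no verdict.
Trained networks look in the newest picture that a camera, given by its name, has taken for a name from the list of things; names that differ only in an ending like _2 or _b are one class to them, and where a whole thing is asked for, a point or a joint stands for the part that bears it (a point fixed in the world has none). Each returns a list of dicts, best first, with "score" (0 to 1); they miss things now and then, are a little off and sometimes report something else, mostly with a low value. They report only what shows in the picture. A call takes as long as a camera call. They do not tell look-alikes from the thing itself.
- nets.look_for(name, camera): "location" ([x, y, z] in m, in world coordinates, good to about 4 mm: the middle of the surface that is visible of it).
- nets.silhouettes(name, camera): "mask" (480x640 bool, what is visible of it).
The state is a dict: "clock": time; "joints": joint angles; "qvel": joint speeds; "tau": joint torques, N m; "tcp_pos": TCP position; "orientation": TCP orientation; "contact_force": force on the tool from outside, world axes, zero at the start; "moment": the same for the moment, N m; "grip_width": finger opening in m.
Only numpy, scipy, OpenCV 4.12 (cv2) and the standard library are available. Lean on these libraries where they do the work, as an engineer would, in place of code of your own. Each camera call takes 0.05 s, during which the arm holds its last target. There are 200 camera calls.

## Task

Hang the aluminium drilling template by its eye on the jig's steel post, lying flat along the wooden bar with its red grip towards the bar's blue end, and let go of it. Then swing the sprung keeper arm round by its yellow knob, against its spring, until it meets its stop above the post, and finish while holding it there with the fingers, so that I can drill. Leave the jar, the mug and the screwdriver where they are.

Things in the scene. Friction and masses are not known exactly. Their poses are not given: they have to be found in the camera images.
- jig: Fixed drilling jig on the table: grey board 200 x 280 x 18 mm carrying a pine bar (46 wide, 270 long, its top 36 mm above the table) that runs along the jig's y axis, painted blue at its +y end. Origin: on the axis of the steel post, at table height; z up; board from x = -70 to +130 mm and y = -150 to +130 mm. The keeper's pivot body (grey, 40 mm diameter) stands at x = +100 mm, y = 0; a brass stop pin (10 mm, top 70 mm above the table) at x = +58, y = +16.5 mm
- post_foot (a point): Foot of the steel post, on its axis on top of the bar, 36 mm above the table. The upright post is 10 mm in diameter and 20 mm tall; its upper 8 mm taper to 4 mm diameter at the tip (tip 56 mm above the table)
- template: Loose aluminium drilling template, about 130 g: flat plate 136 x 36 x 5 mm with a red grip block on top (40 mm along x, 16 mm wide along y, from 5 to 39 mm above the plate's underside). Origin: on the plate's underside, below the centre of the grip; x along the plate, pointing away from the eye (the eye is at x = -85 mm, plate from x = -103 to +33 mm); z up. Hung as asked, its x points along the jig's +y
- template_eye (a point): Centre of the template's 14 mm round eye (a through hole), on the plate's underside
- keeper (a joint): Swing of the keeper arm about its upright pivot: 0 at rest, 1.2 rad at the stop; it grows clockwise seen from above. A spring pulls it back to 0: at the knob about 2.7 N at rest, 5.6 N at the stop; let go, it flies back. At rest the arm points 1.2 rad (69 degrees) round from the jig's -x towards -y; at the stop it points along the jig's -x, right over the post
- keeper_knob (a point): Centre of the top of the yellow knob on the keeper arm: upright cylinder 24 mm in diameter, 45 mm tall, top 113 mm above the table, 145 mm from the pivot axis. The steel arm below it is 22 mm wide, its underside 60 mm and its top 68 mm above the table (it clears the post by 4 mm), ending 10 mm beyond the knob's axis
- keeper_pivot (a point): Point on the keeper's pivot axis, 68 mm above the table, level with the top of the arm
- jar: Bystander: closed glass jar with brass cap, 66 mm diameter, 85 mm tall, origin under its centre
- mug: Bystander: blue ceramic mug, 84 mm diameter at the rim, 95 mm tall, handle at its +y, origin under its centre
- screwdriver: Bystander: screwdriver with orange handle, 160 mm long, lying along its x to the right of the jig, origin under its middle
Mind the look-alikes: they are no part of the job. There is more than one size of the template; the job needs the middle-sized.

How it is judged:
On the way, in this order (a step that is already met when the one before it is completed fails the run):
1. the template hangs on the post, flat along the bar, grip towards the blue end, let go, the keeper still at rest (horizontal distance between template_eye and post_foot below 0.005 m and z of template_eye in the frame of jig between 0.033 and 0.04 m and angle between template's own z axis and vertical below 0.08 rad and angle between the x axis of template and the y axis of jig, either way round below 0.35 rad and y of template in the frame of jig above 0.05 m and contact force between the fingers and template below 0.3 N and value of joint keeper below 0.3 rad), for 0.2 s.
2. the keeper arm is wound to its stop by the fingers, over the hung template (horizontal distance between template_eye and post_foot below 0.005 m and z of template_eye in the frame of jig between 0.033 and 0.04 m and angle between template's own z axis and vertical below 0.08 rad and angle between the x axis of template and the y axis of jig, either way round below 0.35 rad and y of template in the frame of jig above 0.05 m and contact force between the fingers and template below 0.3 N and value of joint keeper above 1.13 rad and contact force between the fingers and keeper above 1.5 N), for 0.2 s.
At the end, for the whole second after the job is handed in: Fingers hold the keeper at its stop (over 1.13 of 1.2 rad, still, over 1.5 N, no loose thing touching it); template free on the post: eye within 5 mm of its axis, underside 33 to 40 mm above the table, flat within 0.08 rad, along the bar within 0.35 rad, grip on the blue side (all of step 2 and velocity of joint keeper between -0.1 and 0.1 rad/s and linear speed of template below 0.03 m/s and contact force between keeper and template below 0.3 N and contact force between keeper and jar below 0.3 N and contact force between keeper and mug below 0.3 N and contact force between keeper and screwdriver below 0.3 N); the arm keeps its last pose, push and grip.
It fails at once if the jar is disturbed (moved over 30 mm or tipped) (distance of jar from where it was at the start of the episode above 0.03 m or angle between jar's own z axis and vertical above 0.3 rad).
It fails at once if the mug is disturbed (moved over 30 mm or tipped) (distance of mug from where it was at the start of the episode above 0.03 m or angle between mug's own z axis and vertical above 0.3 rad).
It fails at once if the screwdriver is disturbed (moved over 30 mm) (distance of screwdriver from where it was at the start of the episode above 0.03 m).
It also fails if it takes over 61 s, if anything falls off the work surface, if the arm or the gripper's body presses on something with over 40 N, if the wrist force passes 120 N, or if a joint passes its speed limit or range.

## Working session

There is one attempt and no reset: what is moved stays moved. The work goes in short steps, Python scripts to look and compute and a shell command to move; the robot and the scene stay as the last step left them, time stands still between calls to the robot, and variables do not carry over. Pictures are saved under pics/ and viewed, about 8 in all and at most 12, crops included, and the job is handed in when it is done.

```bash
ls; mkdir -p pics
cat > h.py <<'E'
import numpy as np, cv2
from scipy.spatial.transform import Rotation as R
from bench import r, viewer, nets
def cal(n):
    c=viewer.calibration(n); return np.array(c["mtx"]),np.array(c["world_to_cam"]),c
def grab(n,f=None):
    p,d=viewer.grab_frame(n)
    if f: cv2.imwrite("pics/"+f,p[:,:,::-1])
    return p,d
def cloud(n,d):
    K,T,_=cal(n); v,u=np.mgrid[:480,:640]
    x=(u-K[0,2])/K[0,0]*d; y=(v-K[1,2])/K[1,1]*d
    P=np.stack([x,-y,-d,np.ones_like(d)],-1)@np.linalg.inv(T).T
    P=P[...,:3]; P[d==0]=np.nan; return P
def proj(n,p):
    K,T,_=cal(n); q=T@np.append(p,1); return K[0,0]*q[0]/-q[2]+K[0,2],K[1,1]*-q[1]/-q[2]+K[1,2]
E
python3 - <<'E'
from h import *
for n in ("top","side"):
    p,d=grab(n,n+"0.png"); print(n,viewer.calibration(n))
    for o in ("template","jig","keeper","keeper_knob","template_eye","jar","mug","screwdriver","post_foot","keeper_pivot"):
        for k in nets.look_for(o,n): 
            l=k["location"]; print(o,round(k["score"],2),np.round(l,3),np.round(proj(n,l)))
o=r.get_obs(); print(o["clock"],o["tcp_pos"],R.from_rotvec(o["orientation"]).as_matrix().round(3),o["grip_width"])
E
```

```text
pics
top {'mtx': array([[598.57562149,   0.        , 308.7972197 ],
       [  0.        , 598.57562149, 239.48586276],
       [  0.        ,   0.        ,   1.        ]]), 'world_to_cam': array([[ 0.01962097, -0.99980603, -0.00170748, -0.09412443],
       [ 0.98270654,  0.01897082,  0.18419547, -0.47673684],
       [-0.18412735, -0.00529205,  0.98288815, -1.48110192],
       [ 0.        ,  0.        ,  0.        ,  1.        ]])}
template 0.81 [ 0.28  -0.332  0.004] [404. 321.]
template 0.68 [ 0.492 -0.546  0.006] [486. 240.]
template 0.63 [0.416 0.356 0.081] [130. 258.]
template 0.61 [ 0.436 -0.35   0.006] [411. 260.]
jig 0.73 [ 0.529 -0.054  0.016] [297. 222.]
keeper 0.6 [ 0.572 -0.11   0.072] [319. 201.]
keeper_knob 0.97 [ 0.572 -0.106  0.07 ] [318. 201.]
keeper_knob 0.49 [ 0.435 -0.35   0.003] [410. 261.]
template_eye 0.88 [ 0.284 -0.329  0.003] [403. 319.]
template_eye 0.76 [ 0.435 -0.351  0.004] [411. 261.]
template_eye 0.75 [ 0.494 -0.552  0.007] [488. 240.]
jar 0.6 [0.414 0.355 0.082] [130. 259.]
mug 0.69 [0.669 0.387 0.048] [129. 164.]
screwdriver 0.9 [ 0.631 -0.352  0.022] 
[... 712 characters left out ...]
88  0.023] [317. 277.]
keeper 0.72 [ 0.551 -0.138  0.07 ] [345. 263.]
keeper_knob 0.89 [ 0.551 -0.142  0.07 ] [346. 264.]
template_eye 0.86 [ 0.497 -0.568  0.007] [481. 407.]
template_eye 0.6 [ 0.442 -0.357  0.001] [375. 357.]
template_eye 0.58 [ 0.288 -0.342  0.005] [309. 388.]
jar 0.77 [0.41  0.341 0.054] [196. 214.]
mug 0.76 [0.645 0.353 0.061] [263. 189.]
screwdriver 0.68 [ 0.62  -0.359  0.023] [435. 314.]
post_foot 0.58 [ 0.507 -0.092  0.017] [318. 280.]
keeper_pivot 0.96 [ 0.549 -0.137  0.068] [343. 264.]
keeper_pivot 0.47 [ 0.62  -0.358  0.021] [435. 314.]
1.1 [0.27757434 0.61532062 0.23133207] [[ 0.     0.411  0.912]
 [ 0.     0.912 -0.411]
 [-1.     0.    -0.   ]] 0.0857525322137683
```

View pics/top0.png

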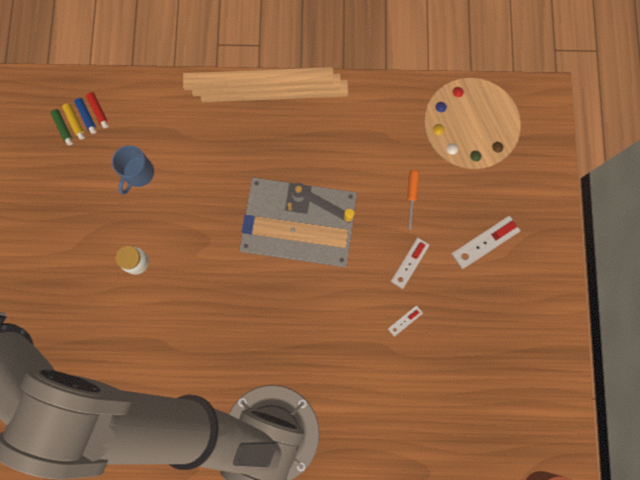

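Run:
```python
from h import *
p,d=grab("top"); P=cloud("top",d)
ms=nets.silhouettes("template","top")
import json
for m in ms:
    k=m["mask"]; c,(w,h),a=cv2.minAreaRect(np.argwhere(k)[:,::-1].astype(np.float32))
    Q=P[k]; z=Q[:,2]; pl=Q[(z<0.02)]; g=Q[z>0.025]
    print(round(m["score"],2),k.sum(),np.round(c),round(w),round(h),"n",len(pl),len(g))
    for nm,q in(("plate",pl),("grip",g)):
        if len(q)<5: continue
        rc=cv2.minAreaRect(q[:,:2].astype(np.float32)); print(nm,np.round(rc[0],4),np.round(rc[1],4),round(rc[2],1),"z",np.nanmedian(q[:,2]).round(4))
np.savez("t0.npz",P=P,p=p)
# crop enlarged right side
cv2.imwrite("pics/crop0.png",cv2.resize(p[200:360,370:530,::-1],(600,600),interpolation=cv2.INTER_CUBIC))
```

```text
0.85 763 [409. 263.] 15 53 n 649 104
plate [ 0.4299 -0.3468] [0.0389 0.1399] 59.4 z 0.0048
grip [ 0.4601 -0.3654] [0.0161 0.0411] 59.6 z 0.0386
0.79 367 [405. 321.] 10 37 n 311 38
plate [ 0.2803 -0.3332] [0.0253 0.0953] 39.4 z 0.0035
grip [ 0.2963 -0.3524] [0.0109 0.0259] 39.0 z 0.0279
0.72 1295 [485. 242.] 19 70 n 1076 208
plate [ 0.4888 -0.5458] [0.05   0.1879] 33.8 z 0.0067
grip [ 0.5147 -0.5844] [0.021  0.0575] 34.5 z 0.0514
0.54 714 [132. 259.] 33 26 n 42 663
plate [0.4113 0.3431] [0.0232 0.0629] 69.9 z 0.0134
grip [0.4176 0.3591] [0.0607 0.0615] 27.9 z 0.0814
```

View pics/crop0.png

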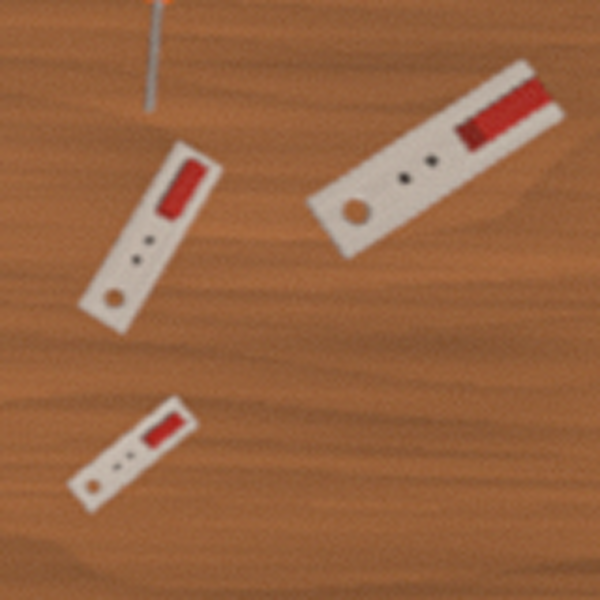

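Run:
```python
from h import *
D=np.load("t0.npz"); P,p=D["P"],D["p"].astype(int)
sub=np.zeros((480,640),bool); sub[170:275,235:365]=1
z=P[...,2]; 
def rect(m,n):
    q=P[m&sub][:,:2].astype(np.float32)
    if len(q)>5:
        rc=cv2.minAreaRect(q); print(n,len(q),np.round(rc[0],4),np.round(rc[1],4),round(rc[2],1),np.median(P[m&sub][:,2]).round(4))
b=(z>0.010)&(z<0.027); rect(b,"board")
w=(z>0.030)&(z<0.042); 
w=cv2.morphologyEx((w&sub).astype(np.uint8),cv2.MORPH_OPEN,np.ones((5,5)))>0; rect(w,"bar")
rect(w&(p[...,2]>p[...,0]+20),"blue")
rect((z>0.045)&(z<0.058),"posttip")
y=(p[...,0]>150)&(p[...,1]>120)&(p[...,2]<80)&(z>0.09); rect(y,"knob")
a=(z>0.058)&(z<0.078);rect(a,"arm+")
rect((z>0.105),"hi")
# template crop: eye hole = wood coloured inside plate
```

```text
board 5274 [ 0.5301 -0.0613] [0.3078 0.2284] 77.2 0.0176
bar 749 [ 0.502  -0.0519] [0.2585 0.045 ] 82.5 0.0351
blue 48 [0.5286 0.0665] [0.023  0.0137] 4.9 0.0358
posttip 37 [ 0.5479 -0.0417] [0.2401 0.0974] 86.1 0.0511
knob 81 [ 0.5335 -0.1825] [0.0227 0.0202] 1.0 0.1118
arm+ 595 [ 0.5692 -0.1043] [0.117  0.1528] 7.8 0.0677
hi 72 [ 0.5336 -0.1815] [0.0227 0.0222] 0.2 0.1126
```

Three look-alikes: small at (405,321), middle at (410,262), large at (486,241). The middle one measures about 140×39 mm, so it fits the 136×36 mm description, and the crop confirms it (eye lower left, red grip upper right).

```bash
cat >> h.py <<'E'
def plan(wps,grip):
    "wps: (x,y,z m, yaw of tool y in rad, rows) -> rounded rows; yaw unwrapped by the caller, relative turns"
    o=r.get_obs(); p=np.array(o["tcp_pos"]); M=R.from_rotvec(o["orientation"])
    ym=M.as_matrix()[:,1]; yaw=np.arctan2(ym[1],ym[0]); print("now",p.round(4),"yaw",yaw.round(4),"t",round(o["clock"],2),"w",o["grip_width"])
    out=[]
    for x,y,z,dy,n in wps:
        yt=dy; p0=p.copy(); y0=yaw
        for i in range(1,n+1):
            tgt=p0+(np.array([x,y,z])-p0)*i/n; ty=y0+(yt-y0)*i/n
            B=np.array([[0,0,-1],[np.cos(yaw),np.sin(yaw),0],[np.sin(yaw),-np.cos(yaw),0]])
            s=np.round(B@(tgt-p)*1000); t=round(-(ty-yaw),2)
            out.append([grip]+[int(k) for k in s]+[t]); p=p+B.T@s/1000; yaw-=t
    print(len(out),str(out).replace("], [",",  ").replace(", ",",")[1:-1]); print("end",p.round(4),round(yaw,3))
E
python3 - <<'E'
from h import *
y0=1.147; y1=np.radians(59-180)
plan([(0.50,0.25,0.23,y0-1.1,8),(0.52,-0.10,0.22,y0-2.2,6),(0.46,-0.365,0.17,y1,6)],60)
E
```

```text
now [0.2776 0.6153 0.2313] yaw 1.147 t 1.2 w 0.08536748946175493
20 [60,0,-30,44,np.float64(0.14), 60,0,-24,48,np.float64(0.14), 60,0,-17,51,np.float64(0.13), 60,1,-10,52,np.float64(0.14), 60,0,-3,54,np.float64(0.14), 60,0,5,53,np.float64(0.14), 60,0,12,52,np.float64(0.13), 60,0,19,50,np.float64(0.14), 60,2,1,58,np.float64(0.18), 60,1,11,58,np.float64(0.19), 60,2,21,54,np.float64(0.18), 60,2,31,49,np.float64(0.18), 60,2,40,43,np.float64(0.19), 60,1,47,35,np.float64(0.18), 60,8,33,31,np.float64(0.18), 60,9,39,24,np.float64(0.17), 60,8,42,17,np.float64(0.18), 60,9,44,10,np.float64(0.18), 60,8,45,1,np.float64(0.17), 60,8,45,-6,np.float64(0.18)]
end [ 0.4599 -0.365   0.1703] -2.113
```

```bash
python3 -m pendant '[60,0,-30,44,0.14,60,0,-24,48,0.14,60,0,-17,51,0.13,60,1,-10,52,0.14,60,0,-3,54,0.14,60,0,5,53,0.14,60,0,12,52,0.13,60,0,19,50,0.14,60,2,1,58,0.18,60,1,11,58,0.18,60,2,21,54,0.18,60,2,31,49,0.18,60,2,40,43,0.18,60,1,47,35,0.18,60,8,33,31,0.18,60,9,39,24,0.18,60,8,42,17,0.18,60,9,44,10,0.18,60,8,45,1,0.18,60,8,45,-6,0.18]' 60
python3 - <<'E'
from h import *
p,d=grab("top"); P=cloud("top",d); np.savez("t1.npz",P=P,p=p)
for m in nets.silhouettes("template","top")[:4]:
    Q=P[m["mask"]]; g=Q[(Q[:,2]>.034)&(Q[:,2]<.043)]
    if len(g): print(m["score"],g.mean(0).round(4),cv2.minAreaRect(g[:,:2].astype(np.float32)))
p,d=grab("side"); P=cloud("side",d)
for m in nets.silhouettes("template","side")[:4]:
    Q=P[m["mask"]]; g=Q[(Q[:,2]>.034)&(Q[:,2]<.043)]
    if len(g): print(m["score"],g.mean(0).round(4),cv2.minAreaRect(g[:,:2].astype(np.float32)))
plan([(0.46,-0.365,0.06,np.radians(-121),3)],60)
E
```

```text
clock: 3.7
tcp_pos: [0.4659, -0.3666, 0.1701]
orientation: [-1.913, 0.536, 1.912]
contact_force: [1.2, -0.3, 0.4]
grip_width: 0.0598
0.93 [ 0.5014 -0.5627  0.0379] ((0.4992731213569641, -0.5638264417648315), (0.02002372220158577, 0.004727988038212061), 43.26420211791992)
0.79 [ 0.3004 -0.3497  0.0341] ((0.30043765902519226, -0.3496589958667755), (0.0, 0.0), 0.0)
0.77 [ 0.4464 -0.3611  0.0379] ((0.44707128405570984, -0.3641226589679718), (0.007923982106149197, 0.01998494751751423), 27.38817024230957)
0.68 [ 0.4597 -0.3679  0.0378] ((0.4605195224285126, -0.3665705919265747), (0.018941529095172882, 0.039319708943367004), 57.47682189941406)
0.58 [ 0.5072 -0.591   0.0386] ((0.5068526864051819, -0.5897911190986633), (0.015373434871435165, 0.05562182515859604), 19.423072814941406)
now [ 0.4654 -0.366   0.1701] yaw -2.1136 t 3.9 w 0.05981798109986496
3 [60,37,1,2,np.float64(-0.0), 60,36,0,1,np.float64(-0.0), 60,37,1,2,np.float64(-0.0)]
end [ 0.4601 -0.3652  0.0601] -2.114
```

```bash
python3 -m pendant '[60,50,1,3,0,60,50,0,2,0,60,40,0,0,0,60,19,0,0,0,60,0,0,0,0]' 60
python3 - <<'E'
from h import *
plan([(0.46,-0.366,0.010,np.radians(-121),1)],60)
E
```

```text
clock: 4.53
tcp_pos: [0.4614, -0.3627, 0.0109]
orientation: [-1.915, 0.53, 1.917]
contact_force: [0.4, 0.2, -0.1]
grip_width: 0.0598
now [ 0.4614 -0.3627  0.0109] yaw -2.1113 t 4.53 w 0.059767004000339234
1 [60,1,3,-1,np.float64(0.0)]
end [ 0.4607 -0.3658  0.0099] -2.111
```

```bash
python3 -m pendant '[60,1,3,-1,0,0,0,0,0,0,0,0,0,0,0,0,0,0,0,0,0,0,0,0,0,0,0,0,0,0,0,0,0,0,0,0,-10,0,0,0,0,-40,0,0,0,0,-50,0,0,0,0,-20,0,0,0]' 60
python3 - <<'E'
from h import *
th=np.radians(82.5); og=np.array([.504,-.0415])
g=og+.085*np.array([np.cos(th),np.sin(th)])
o=r.get_obs();print(o["contact_force"])
yt=np.radians(-121+113.5)
plan([(g[0]-.02,g[1]-.15,0.15,np.radians(-121+70),7),(g[0],g[1],0.15,yt,5)],0)
E
```

```text
clock: 5.9
tcp_pos: [0.4609, -0.3678, 0.133]
orientation: [-1.919, 0.534, 1.912]
contact_force: [-0.1, -0.1, -1.9]
grip_width: 0.0152
[-0.11156129 -0.08955546 -1.94785974]
now [ 0.4609 -0.3678  0.133 ] yaw -2.1135 t 5.9 w 0.015155443336298117
12 [0,-2,-34,15,np.float64(-0.17), 0,-3,-37,9,np.float64(-0.18), 0,-2,-37,2,np.float64(-0.17), 0,-3,-38,-4,np.float64(-0.18), 0,-2,-36,-10,np.float64(-0.17), 0,-3,-33,-17,np.float64(-0.18), 0,-2,-31,-22,np.float64(-0.17), 0,0,-21,-22,np.float64(-0.15), 0,0,-17,-25,np.float64(-0.16), 0,0,-13,-27,np.float64(-0.15), 0,0,-9,-29,np.float64(-0.15), 0,0,-4,-30,np.float64(-0.15)]
end [0.5156 0.0428 0.15  ] -0.133
```

```bash
python3 -m pendant '[0,-20,0,0,0,0,-2,-34,15,-0.17,0,-3,-37,9,-0.18,0,-2,-37,2,-0.17,0,-3,-38,-4,-0.18,0,-2,-36,-10,-0.17,0,-3,-33,-17,-0.18,0,-2,-31,-22,-0.17,0,0,-21,-22,-0.15,0,0,-17,-25,-0.16,0,0,-13,-27,-0.15,0,0,-9,-29,-0.15,0,0,-4,-30,-0.15,0,0,0,0,0]' 60
python3 - <<'E'
from h import *
p,d=grab("top"); P=cloud("top",d); s,ds=grab("side"); Ps=cloud("side",ds)
np.savez("t2.npz",P=P,p=p,s=s,Ps=Ps)
a=cv2.resize(p[170:280,230:370,::-1],(760,597),interpolation=cv2.INTER_CUBIC); cv2.imwrite("pics/top2.png",a)
cv2.imwrite("pics/side2.png",cv2.resize(s[170:320,230:430,::-1],(800,600),interpolation=cv2.INTER_CUBIC))
o=r.get_obs();print(o["tcp_pos"],R.from_rotvec(o["orientation"]).as_matrix().round(3),o["joints"])
for n in("top","side"): print(proj(n,[.504,-.0415,.056]),proj(n,[.504,-.0415,.036]))
E
```

```text
clock: 7.65
tcp_pos: [0.5144, 0.0465, 0.1667]
orientation: [1.302, 1.148, -1.304]
contact_force: [0.1, -0.1, -1.4]
grip_width: 0.0148
[0.5141588  0.04330296 0.16679064] [[-0.002  0.991 -0.134]
 [-0.001 -0.134 -0.991]
 [-1.    -0.001  0.001]] [-0.56898294  0.31151023  0.43999563  2.01925485 -0.17415405  0.84808279
 -0.16567955]
(np.float64(291.9120817535341), np.float64(228.42007581669765)) (np.float64(292.1411434130408), np.float64(229.99495023372737))
(np.float64(303.5275984222982), np.float64(257.80165080403344)) (np.float64(303.65647541905275), np.float64(264.73568519991665))
```

View pics/top2.png

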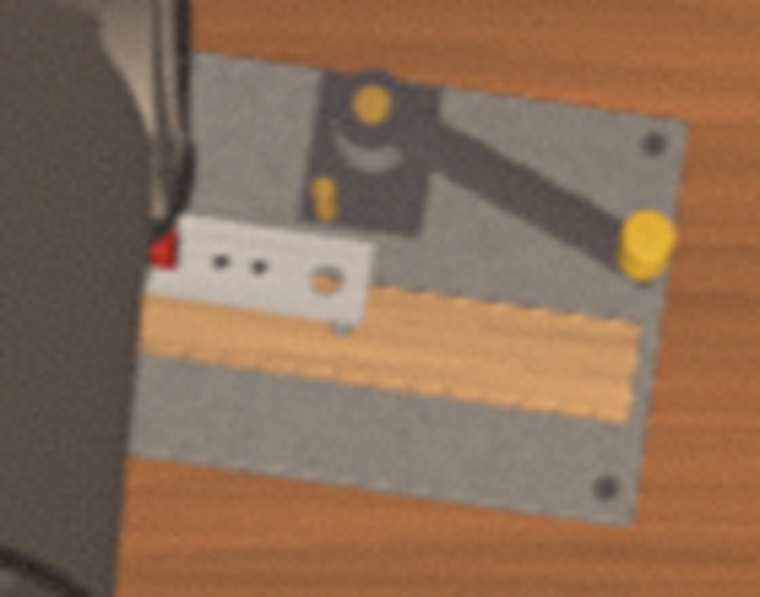

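View pics/side2.png

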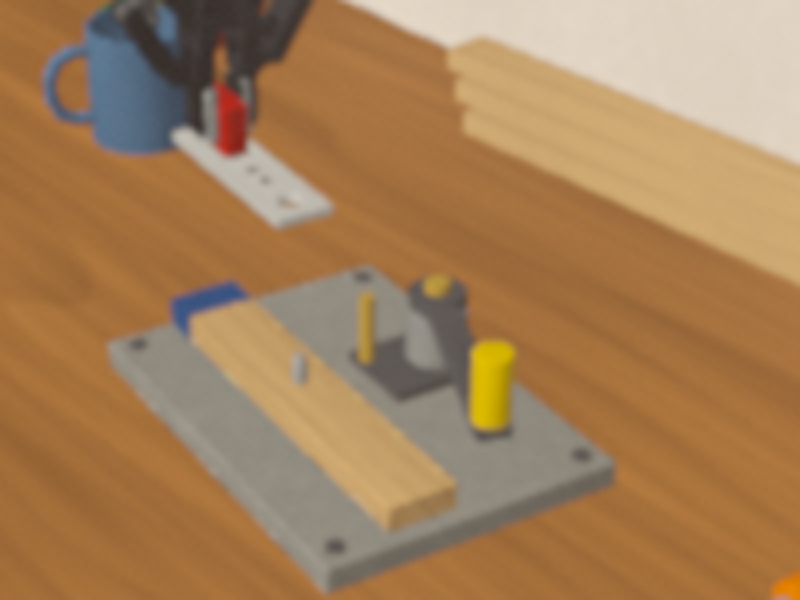

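Run:
```python
from h import *
from scipy.optimize import least_squares
T0=np.load("t0.npz");T2=np.load("t2.npz")
def hsv(a): return cv2.cvtColor(a.astype(np.uint8),cv2.COLOR_RGB2HSV)[...,1].astype(float)
def low_c(S,box,thr,inv=False):
    x0,x1,y0,y1=box; w=S[y0:y1,x0:x1]; w=np.clip((w-thr) if inv else (thr-w),0,None)
    v,u=np.mgrid[y0:y1,x0:x1]; return (w*u).sum()/w.sum(),(w*v).sum()/w.sum(),w.sum()
# eye hole: saturated on white plate
e_t=low_c(hsv(T2["p"]),(286,295,219,225),60,True); e_s=low_c(hsv(T2["s"]),(297,308,217,224),60,True)
print("eye px",e_t,e_s)
p_t=low_c(hsv(T0["p"]),(288,298,224,234),95); p_s=low_c(hsv(T2["s"]),(300,309,256,268),95)
print("post px",p_t,p_s)
print(hsv(T2["s"])[254:269,299:310].astype(int)); print(hsv(T0["p"])[223:236,286:300].astype(int))
print(hsv(T2["p"])[216:228,284:298].astype(int)); print(hsv(T2["s"])[214:227,295:312].astype(int))
for nm,a,b in(("eye",e_t,e_s),("post",p_t,p_s)):
    s=least_squares(lambda q:np.r_[np.array(proj("top",q))-a[:2],np.array(proj("side",q))-b[:2]],[.5,-.04,.1]); print(nm,s.x.round(4),s.fun.round(2))
m=T2["P"][216:230,280:298]; m=m[(m[...,2]>.1)]; print("plate z",np.median(m[:,2]), m[:,2].min(),m[:,2].max())
m=T2["Ps"][205:228,285:312].reshape(-1,3); m=m[(m[:,2]>.1)&(m[:,2]<.2)]; 
c=np.c_[m[:,:2],np.ones(len(m))]; print("plane",np.linalg.lstsq(c,m[:,2],rcond=None)[0],np.median(m[:,2]))
```

```text
eye px (np.float64(289.62479338842974), np.float64(221.88760330578512), np.float64(605.0)) (np.float64(nan), np.float64(nan), np.float64(0.0))
post px (np.float64(292.41698841698843), np.float64(229.4942084942085), np.float64(518.0)) (np.float64(304.6764322916667), np.float64(260.9986979166667), np.float64(1536.0))
[[120 123 119 112  93  67  46  33  32  30  31]
 [119 120 120 120 113  95  72  48  35  30  30]
 [120 120 120 121 119 107  97  76  53  33  30]
 [119 118 120 118 107  96  96  92  77  52  37]
 [120 119 118 110  85  60  70  99  99  85  58]
 [120 120 120 101  63  36  45  90 113 109  89]
 [120 122 118  94  51  26  32  79 111 117 108]
 [119 120 117  90  48  25  28  70 110 121 117]
 [118 120 117  90  47  25  26  69 109 119 121]
 [119 118 116  91  48  26  27  69 107 119 121]
 [117 118 116  94  54  30  33  75 108 118 118]
 [118 117 117 103  73  57  65  91 113 117 117]
 [118 117 119 110 100  94 102 112 116 117 116]
 [118 118 118 117 115 115 118 118 119 120 118]
 [119 119 118 119 118 117 117 118 119 118 118]]
[[124 125 126 128 126 124 128 125 129 128 128 125 121 128]
 [125 125 128 125 
[... 1786 characters left out ...]
23  21  22  21  21  21  24  31  50  81]
 [ 20  21  21  22  24  33  42  41  35  28  24  22  20  20  21  28  46]
 [ 21  21  21  22  24  35  48  52  47  34  27  21  21  20  21  22  27]
 [ 25  21  21  20  22  25  29  31  30  27  23  22  21  21  22  23  25]
 [ 46  30  23  20  20  20  19  21  20  20  22  23  26  31  39  46  57]
 [ 92  56  32  23  20  21  22  22  25  27  36  47  56  74  89  99 115]
 [144 103  61  37  27  26  30  39  48  60  80  99 115 130 141 146 156]
 [163 146 108  73  54  55  69  88 105 120 135 147 154 161 162 161 161]]<stdin>:7: RuntimeWarning: invalid value encountered in scalar divide
Traceback (most recent call last):
ValueError: Residuals are not finite in the initial point.
```

```bash
cat >> h.py <<'E'
def ray(n,u,v,z):
    K,T,_=cal(n); d=np.array([(u-K[0,2])/K[0,0],-(v-K[1,2])/K[1,1],-1]); M=T[:3,:3].T; c=-M@T[:3,3]; w=M@d
    return (c+w*(z-c[2])/w[2]).round(4)
E
python3 - <<'E'
from h import *
T2=np.load("t2.npz")
m=T2["P"][216:230,280:290].reshape(-1,3); m=m[(m[:,2]>.1)]; print("plate top z",np.median(m[:,2]))
m=T2["Ps"][205:225,285:312].reshape(-1,3); m=m[(m[:,2]>.14)&(m[:,2]<.18)]; c=np.c_[m[:,:2]-[.503,-.04],np.ones(len(m))]; print("plane side",np.linalg.lstsq(c,m[:,2],rcond=None)[0],np.median(m[:,2]))
for z in(.155,.16,.165):print("eye top",ray("top",289.6,221.9,z),"side",ray("side",302.2,220.6,z))
print("post top",ray("top",292.4,229.4,.046),"side",ray("side",304.6,261.2,.046))
E
```

```text
plate top z 0.1596012320862541
plane side [0.00153881 0.04005907 0.15925189] 0.15995727668384319
eye top [ 0.4993 -0.039   0.155 ] side [ 0.506  -0.0363  0.155 ]
eye top [ 0.4982 -0.0392  0.16  ] side [ 0.5003 -0.044   0.16  ]
eye top [ 0.4971 -0.0394  0.165 ] side [ 0.4946 -0.0517  0.165 ]
post top [ 0.5035 -0.0425  0.046 ] side [ 0.5062 -0.0427  0.046 ]
```

```bash
python3 -m pendant '[0,40,4,2,0,0,40,0,0,0,0,0,0,0,0,0,0,0,0,0]' 60
python3 - <<'E'
from h import *
p,d=grab("top"); P=cloud("top",d); s,ds=grab("side"); Ps=cloud("side",ds)
np.savez("t3.npz",P=P,p=p,s=s,Ps=Ps)
a=cv2.resize(p[212:242,275:315,::-1],(400,300),interpolation=cv2.INTER_CUBIC); b=cv2.resize(s[235:275,285:325,::-1],(400,400),interpolation=cv2.INTER_CUBIC)
c=np.zeros((400,800,3),np.uint8); c[:300,:400]=a;c[:,400:]=b; cv2.imwrite("pics/c3.png",c)
o=r.get_obs();print(o["tcp_pos"],R.from_rotvec(o["orientation"]).as_matrix().round(3)[:,1])
m=P[216:230,275:288].reshape(-1,3); m=m[(m[:,2]>.05)]; print("plate top z",np.median(m[:,2]))
E
```

```text
clock: 8.25
tcp_pos: [0.5191, 0.0404, 0.0883]
orientation: [1.308, 1.142, -1.307]
contact_force: [0.4, -0.4, -1.0]
grip_width: 0.0143
[0.51974068 0.04099837 0.08892767] [ 0.991 -0.134  0.003]
plate top z 0.08183245184007815
```

View pics/c3.png

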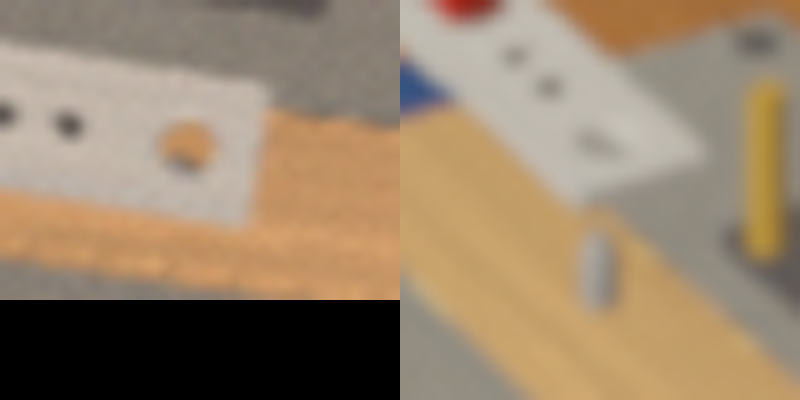

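Run:
```python
from h import *
for z in(.076,.079):print("eye top",ray("top",293.3,226.1,z),"side",ray("side",304.5,249,z))
print("post top",ray("top",292.4,229.4,.046),"side",ray("side",304.6,261.2,.046))
S=np.load("t3.npz")
h=lambda a:cv2.cvtColor(a.astype(np.uint8),cv2.COLOR_RGB2HSV)[...,1].astype(int)
print(h(S["p"])[221:233,287:301]);print(h(S["s"])[243:256,297:313])
```

```text
eye top [ 0.5059 -0.0455  0.076 ] side [ 0.511  -0.0366  0.076 ]
eye top [ 0.5052 -0.0456  0.079 ] side [ 0.508  -0.0406  0.079 ]
post top [ 0.5035 -0.0425  0.046 ] side [ 0.5062 -0.0427  0.046 ]
[[ 33  34  32  31  31  32  34  35  32  31  33  33  34  33]
 [ 33  31  32  32  30  32  30  33  31  33  34  32  32  31]
 [ 33  31  35  29  30  36  38  40  35  35  34  32  31  39]
 [ 32  30  32  32  42  66  88  91  66  41  31  31  30  38]
 [ 33  32  33  41  73 109 127 128 105  59  35  33  29  37]
 [ 33  31  29  47  97 125 131 132 120  76  36  33  30  42]
 [ 33  32  30  39  80  99 108 125 116  71  40  28  32  50]
 [ 31  33  30  33  43  38  59  91  77  47  34  29  32  57]
 [ 33  33  32  33  31  30  29  34  40  33  31  31  35  67]
 [ 35  30  31  29  32  33  28  32  30  33  30  32  35  76]
 [ 28  25  30  33  29  30  30  32  32  32  29  34  40  81]
 [ 49  43  41  37  33  33  31  28  27  30  31  31  46  89]]
[[ 20  23  26  25  23  21  21  21  21  22  21  24  27  27  29  31]
 [ 20  21  25  25  21  20  20  21  21  21  22  22  24  25  27  29]
 [ 20  23  22  22  22  23  21  21  20  21  21  21  22  25  27  28]
 [ 21  21  21  21  22  21  21  21  21  21  20  20  21  22  23  26]
 [ 20  20  23  21  21  22  22  22  21  20  18  21  21  21  23  23]
 [ 20  20  21  21  23  23  26  24  21  20  18  19  21  21  21  23]
 [ 26  21  21  21  23  23  25  25  25  23  22  21  21  21  21  23]
 [ 40  25  21  20  20  22  23  24  24  24  24  22  21  20  22  21]
 [ 67  41  26  21  20  21  20  22  22  21  22  20  23  22  21  22]
 [ 99  69  41  26  20  19  20  21  22  21  22  23  23  24  25  26]
 [117  99  67  40  26  20  19  21  22  22  23  26  26  29  27  28]
 [121 116  98  69  44  30  25  26  29  26  25  29  28  31  31  28]
 [121 121 116 100  77  55  51  57  57  44  34  30  30  31  30  31]]
```

```bash
python3 -m pendant '[0,0,-1,-2,0,0,0,0,0,0,0,0,0,0,0,0,0,0,0,0,0,8,0,0,0,0,4,0,0,0,0,4,0,0,0,0,4,0,0,0,0,4,0,0,0,0,4,0,0,0,0,0,0,0,0,0,0,0,0,0]' 60
python3 - <<'E'
from h import *
p,d=grab("top"); P=cloud("top",d); s,ds=grab("side"); Ps=cloud("side",ds)
a=cv2.resize(p[212:242,275:315,::-1],(400,300),interpolation=cv2.INTER_CUBIC); b=cv2.resize(s[235:275,285:325,::-1],(400,400),interpolation=cv2.INTER_CUBIC)
c=np.zeros((400,800,3),np.uint8); c[:300,:400]=a;c[:,400:]=b; cv2.imwrite("pics/c4.png",c)
o=r.get_obs();print(o["tcp_pos"],o["contact_force"],o["moment"])
m=P[216:230,275:288].reshape(-1,3); m=m[(m[:,2]>.045)]; print("plate top z",np.median(m[:,2]))
E
```

```text
clock: 9.85
tcp_pos: [0.5179, 0.0434, 0.0594]
orientation: [1.307, 1.143, -1.306]
contact_force: [0.4, -0.4, -1.5]
grip_width: 0.015
[0.51791535 0.04341335 0.05944721] [ 0.26512436 -0.05218762 -1.94532752] [ 0.10507382 -0.02870915 -0.00502193]
plate top z 0.052365264455731975
```

View pics/c4.png

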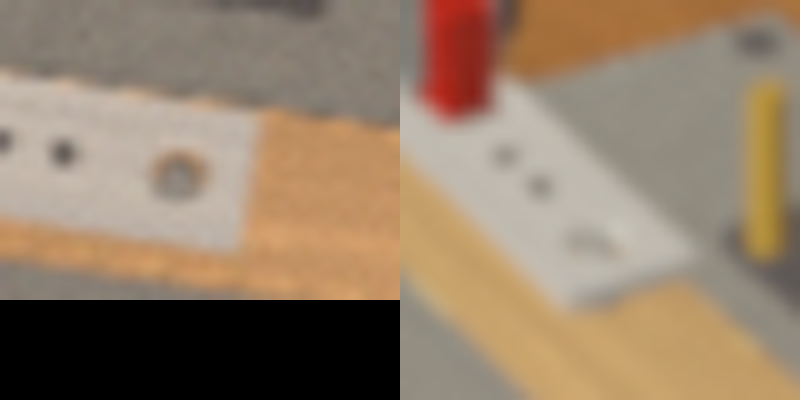

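```bash
python3 -m pendant '[0,4,0,0,0,0,3,0,0,0,0,2,0,0,0,0,1,0,0,0,0,0,0,0,0]' 60
python3 - <<'E'
from h import *
p,d=grab("top"); P=cloud("top",d); o=r.get_obs();print(o["tcp_pos"],o["contact_force"],o["moment"])
m=P[216:232,275:288].reshape(-1,3); m=m[(m[:,2]>.03)&(m[:,2]<.06)]; print("plate top z",np.median(m[:,2]))
E
```

```text
clock: 10.58
tcp_pos: [0.5177, 0.0433, 0.0492]
orientation: [1.306, 1.143, -1.307]
contact_force: [-0.0, -0.9, -2.0]
grip_width: 0.0154
[0.51781581 0.0433483  0.04928322] [-0.09527104  0.77968992 -1.38117092] [ 0.0120955  -0.0036325   0.02849432]
plate top z 0.04180075775568881
```

```bash
python3 -m pendant '[0,1,0,0,0,0,0,0,0,0,40,0,0,0,0,40,0,0,0,0,40,0,0,0,0,40,-10,0,0,0,40,-30,0,0,0,40,-45,0,0,0,40,-50,0,0,0,40,-10,0,0,0]' 60
python3 - <<'E'
from h import *
p,d=grab("top"); P=cloud("top",d); s,ds=grab("side"); o=r.get_obs();print(o["tcp_pos"],o["contact_force"],o["joints"])
m=P[216:232,275:292].reshape(-1,3); m=m[(m[:,2]>.03)&(m[:,2]<.06)]; print("plate top z",np.median(m[:,2]))
a=cv2.resize(p[170:270,230:370,::-1],(400,286),interpolation=cv2.INTER_CUBIC); b=cv2.resize(s[215:305,265:365,::-1],(400,360),interpolation=cv2.INTER_CUBIC)
c=np.zeros((360,800,3),np.uint8); c[:286,:400]=a;c[:,400:]=b; cv2.imwrite("pics/c5.png",c)
E
```

```text
clock: 11.88
tcp_pos: [0.5199, 0.0434, 0.1972]
orientation: [1.312, 1.14, -1.301]
contact_force: [-0.2, -1.0, -0.9]
grip_width: 0.0399
[0.518488   0.04357422 0.19477167] [-0.49372103 -0.25802878 -0.0119985 ] [-0.59129265  0.27826362  0.46524088  1.9878941  -0.15823107  0.90686524
 -0.17690624]
plate top z 0.03977328617479925
```

View pics/c5.png

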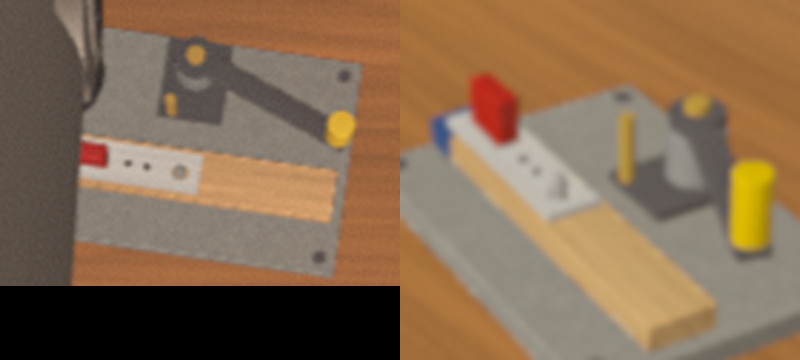

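Run:
```python
from h import *
p,d=grab("top"); P=cloud("top",d); m=(P[...,2]>.106)&(P[...,2]<.118); m[:,:330]=0;m[:,365:]=0;m[:190]=0;m[235:]=0
print("knob",m.sum(),P[m].mean(0),P[m].min(0),P[m].max(0))
plan([(.5335,-.182,.18,np.radians(-28.7),5),(.5335,-.182,.078,np.radians(-28.7),3)],60)
```

```text
knob 68 [ 0.53359252 -0.18139341  0.11236804] [ 0.52203218 -0.19235117  0.10692854] [ 0.5450097  -0.17018183  0.11739577]
now [0.5176 0.0435 0.1934] yaw -0.1329 t 12.03 w 0.03984509074470184
8 [60,3,9,44,np.float64(0.07), 60,2,12,44,np.float64(0.08), 60,3,16,42,np.float64(0.07), 60,3,19,41,np.float64(0.07), 60,2,21,40,np.float64(0.08), 60,34,0,0,np.float64(-0.0), 60,34,0,0,np.float64(-0.0), 60,34,0,0,np.float64(-0.0)]
end [ 0.5336 -0.1818  0.0784] -0.503
```

```bash
python3 -m pendant '[60,3,9,44,0.07,60,2,12,44,0.08,60,3,16,42,0.07,60,3,19,41,0.07,60,2,21,40,0.08,60,0,0,0,0,60,0,0,0,0,60,15,0,0,0]' 60
python3 - <<'E'
from h import *
plan([(.5335,-.1815,.078,np.radians(-28.7),3)],60)
E
```

```text
clock: 13.02
tcp_pos: [0.5345, -0.1805, 0.1649]
orientation: [1.569, 0.929, -1.566]
contact_force: [-1.1, 0.2, 0.6]
grip_width: 0.06
now [ 0.5345 -0.1805  0.1649] yaw -0.5006 t 13.03 w 0.05998169905315688
3 [60,29,0,0,np.float64(0.0), 60,29,0,1,np.float64(0.0), 60,29,0,0,np.float64(0.0)]
end [ 0.534  -0.1814  0.0779] -0.501
```

```bash
python3 -m pendant '[60,29,0,0,0,60,29,0,1,0,60,28,0,0,0,60,0,0,0,0,20,0,0,0,0,20,0,0,0,0,20,0,0,0,0,20,0,0,0,0]' 60
python3 - <<'E'
from h import *
plan([(.5335,-.1815,.078,np.radians(-28.7),3)],60)
E
```

```text
clock: 14.02
tcp_pos: [0.5347, -0.1831, 0.0805]
orientation: [1.571, 0.926, -1.566]
contact_force: [1.6, -0.7, 5.9]
grip_width: 0.0224
now [ 0.5347 -0.1831  0.0805] yaw -0.5027 t 14.03 w 0.022441933747343087
3 [60,1,-1,0,np.float64(-0.0), 60,1,0,-1,np.float64(-0.0), 60,1,-1,0,np.float64(-0.0)]
end [ 0.5334 -0.1813  0.0775] -0.503
```

```bash
python3 -m pendant '[10,0,-14.5,-0.7,0.1,10,0,-14.5,-0.7,0.1,10,0,-14.5,-0.7,0.1,10,0,-14.5,-0.7,0.1,10,0,-14.5,-0.7,0.1,10,0,-14.5,-0.7,0.1,10,0,0,0,0]' 80
python3 - <<'E'
from h import *
o=r.get_obs(); p=np.array(o["tcp_pos"]); v=p[:2]-[.6031,-.0551]; a=np.degrees(np.arctan2(v[1],v[0])); print(np.hypot(*v),"angle turned rad",np.radians((-118.7-a)%360),o["contact_force"],o["moment"],o["joints"],o["grip_width"])
E
```

```text
clock: 14.9
tcp_pos: [0.4744, -0.1212, 0.0805]
orientation: [1.963, 0.466, -1.958]
contact_force: [0.0, -1.9, 9.2]
grip_width: 0.0221
0.14469763089590554 angle turned rad 0.5952116911828697 [ 0.01206767 -1.87771199  9.19018338] [-0.39545491  0.12107737  0.37672282] [-0.43261342  0.47769275  0.69897991  2.15429111 -0.49710343  0.66904363
 -0.49267043] 0.02208423787504265
```

```bash
python3 -m pendant '[10,0,-14.5,-0.7,0.1,10,0,-14.5,-0.7,0.1,10,0,-14.5,-0.7,0.1,10,0,-14.5,-0.7,0.1,10,0,-14.5,-0.7,0.1,10,0,-14.5,-0.7,0.1,10,0,-3,0,0,10,0,0,0,0]' 80
python3 - <<'E'
from h import *
p,d=grab("top"); P=cloud("top",d); s,ds=grab("side")
o=r.get_obs(); q=np.array(o["tcp_pos"]); v=q[:2]-[.6031,-.0551]; a=np.degrees(np.arctan2(v[1],v[0])); print(q,np.hypot(*v),"angle turned rad",np.radians((-118.7-a)%360),o["contact_force"],o["moment"],o["grip_width"])
a=cv2.resize(p[170:270,230:370,::-1],(400,286),interpolation=cv2.INTER_CUBIC); b=cv2.resize(s[185:305,245:365,::-1],(400,400),interpolation=cv2.INTER_CUBIC)
c=np.zeros((400,800,3),np.uint8); c[:286,:400]=a;c[:,400:]=b; cv2.imwrite("pics/c6.png",c)
E
```

```text
clock: 15.9
tcp_pos: [0.4592, -0.0349, 0.0804]
orientation: [-2.153, 0.144, 2.152]
contact_force: [-6.0, -3.9, 20.5]
grip_width: 0.0222
[ 0.45926347 -0.03490052  0.08041975] 0.1452479455390079 angle turned rad 1.2094079869495695 [-6.74466963 -3.2298238  20.29548866] [-0.80734112  1.17799857  0.20809509] 0.02207968753560608
```

View pics/c6.png

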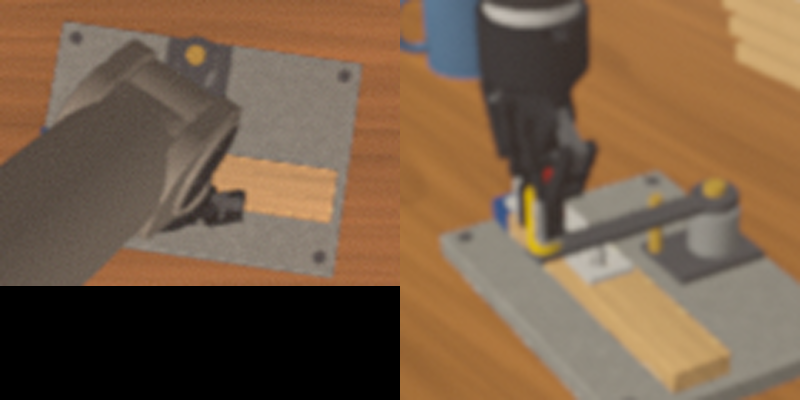

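```bash
python3 -m pendant '[10,0,-3,0,0,10,0,0,0,0,10,0,0,0,0,10,0,0,0,0]' 80
python3 - <<'E'
from h import *
o=r.get_obs(); q=np.array(o["tcp_pos"]); v=q[:2]-[.6031,-.0551]; a=np.degrees(np.arctan2(v[1],v[0])); print(q,np.hypot(*v),np.radians((-118.7-a)%360),o["contact_force"],o["moment"],o["qvel"].round(3) if hasattr(o["qvel"],"round") else o["qvel"])
E
```

```text
clock: 16.5
tcp_pos: [0.4593, -0.0344, 0.0804]
orientation: [-2.153, 0.149, 2.152]
contact_force: [-6.5, -10.6, 18.1]
grip_width: 0.0217
[ 0.45930777 -0.03436375  0.08042429] 0.145279725067993 1.213109257387547 [ -6.54885222 -10.57676868  18.14169076] [-2.15060062  1.28476512  0.16389161] [ 0.001 -0.    -0.002 -0.001  0.002  0.001 -0.001]
```

Run:
```python
from h import *
s,ds=grab("side"); P=cloud("side",ds)
Q=P[230:290,265:345].reshape(-1,3); Q=Q[np.isfinite(Q[:,0])]; v=(Q[:,:2]-[.504,-.042]); y=v@[.1305,.991]; x=v@[.991,-.1305]
m=(abs(x)<.017)&(y>-.017)&(y<.055)&(Q[:,2]>.03)&(Q[:,2]<.05); c=np.c_[x[m],y[m],np.ones(m.sum())]; print("plate plane",m.sum(),np.linalg.lstsq(c,Q[m,2],rcond=None)[0])
print(r.hand_in())
```

```text
plate plane 122 [ 0.05522399 -0.01672046  0.04038085]
the job is handed in; nothing more can be done
None
```

The middle-sized template hangs on the post, flat along the bar with its grip towards the blue end, and I let go of it. The fingers hold the keeper by its yellow knob against its stop. I handed the job in at about 16.5 s; it reported no verdict.

**Template:** After letting go, a picture showed the post inside the eye. The plate's top was about 40 mm above the table, as expected for a plate lying on the bar. The last depth check, with the keeper over it, gave about 40 mm again. That fit also showed a tilt of about 0.055 rad across the 36 mm width. The limit is 0.08 rad; I think it is mostly depth noise, but I did not confirm that.

**Keeper:** The measured angle was about 1.21 rad, against 1.2 rad at the stop. A further 3 mm push moved the knob only 0.5 mm, and the sideways force rose from about 4 N to 10.6 N, so the arm is on its stop. The joint speeds were practically zero.

**Other readings:**
- The wrist also showed about 18 N of vertical force while holding the knob. I did not trace where it comes from.
- The two cameras differed by up to about 3 mm on the post's position, but the eye still went over the post cleanly.
- I never touched the jar, the mug or the screwdriver, but I took no closing picture of them.

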